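# Put the finished flanged bushings into their dishes

## Robot

A 6-joint arm with a two-finger parallel gripper is mounted at the origin on the work surface. World frame = base frame: x ahead of the robot, y to its left, z up, the work surface at z = 0. Lengths are in m, angles in degrees, forces in N, time in s.
With the tool pointing down it reaches from about 0.325 to 0.85 m from the base axis. Payload 15.5 kg.
Tool frame: the origin (TCP) lies midway between the tips of the shut fingers; the grasp point (between the pads) lies 19 mm behind it; z points along the fingers, y is the line along which they close (so a half turn about z gives the same grasp; the last joint's range is limited). The gripper opens to 91 mm and grips with 3 to 60 N. Pads are 32 mm wide; open, the fingers measure 118 mm over their backs; the gripper's body (76 mm by 178 mm) begins 60 mm behind the grasp point.
Start: joints at [57.783, 28.281, 77.091, -0, 74.628, -5.472], TCP at [0.281, 0.558, 0.214] pointing down, gripper open.
Joint ranges: [-166.48, 166.48], [-47.26, 123.95], [12.59, 153.08], [-70.14, 250.14], [6.76, 159.57], [-176.63, 176.63]. Speed limits (degrees/s): [108.29, 108.29, 147.25, 172.46, 172.46, 172.46].

## Interface

Orientations are given as a 3x3 rotation matrix whose columns are the frame's x, y, z axes.
In Python, from bench import ctrl gives the robot as it stands. The module is installed in compiled form; this text tells all that it offers. Calls block until the motion is done:
- ctrl.goto(position, orientation): joint-space move of the TCP to a pose.
- ctrl.move_l(position, vel=0.15, ori=None, contact_N=None): straight line of the TCP; ori=None keeps the orientation; vel is the mean speed in m/s. With contact_N (N) it stops when the force on the tool has changed by that much, and returns True; else False.
- ctrl.movej(angles): joint-space move.
- ctrl.command_gripper(opening): opening from 0.0 (shut) to 1.0 (fully open); the grip force is fixed at half the most; returns when the fingers have stopped.
- ctrl.sleep(seconds).
- ctrl.ik(position, orientation): joint angles nearest the present ones, or None.
- ctrl.read_camera(name): name is "side" or "top" or "wrist"; returns the picture (480x640x3 uint8, blue, green, red); there is no depth.
- ctrl.camera_params(name): a dict with "fx", "fy", "cx", "cy" (pixels), "D" ([k1, k2, p1, p2, k3] as OpenCV has them; the pictures are not rectified), "pose" (4x4, takes a point from camera to world coordinates); the wrist camera has in their place "T_tool_cam" (4x4, takes a point from camera to tool coordinates, whose origin is the TCP and whose axes are the flange's). Camera axes: x right, y up, looking along -z (the intrinsics and any distortion apply to the point x, -y, -z); pixel columns grow to the right and rows downward; lengths in m; the calibration is good to about 2 mm. A picture is of the moment at which its call begins: read the wrist's pose just before it. camera_params takes no time and is no camera call.
A pose or a line that the arm cannot do raises ctrl.MotionError and nothing moves.
- ctrl.sign_off(): hands the job in; it is judged then, once.
Readings, each from a call of its own:
- ctrl.current_t(): time.
- ctrl.current_q(): joint angles.
- ctrl.current_dq(): joint speeds.
- ctrl.current_effort(): joint torques, N m.
- ctrl.current_tool_pos(): TCP position.
- ctrl.current_eef_rot(): TCP orientation.
- ctrl.current_contact_force(): force on the tool from outside, world axes, zero at the start.
- ctrl.current_wrist_torque(): the same for the moment, N m.
- ctrl.current_grip_width(): opening from 0.0 (shut) to 1.0 (fully open).
- ctrl.current_grasp_force(): force on a finger pad.
Only numpy, scipy, OpenCV 4.12 (cv2) and the standard library are available. Lean on these libraries where they do the work, as an engineer would, in place of code of your own. Each camera call takes 0.05 s, during which the arm holds its last target. There are 200 camera calls.

## Task

Pick out the three flanged bushings on the inspection bench and stand each one, flange down and flat on the floor, in the parts dish of its own size: the largest in the largest dish, the middle one in the middle dish, the smallest in the smallest. Set them down gently, without dropping them, and leave the plain spacers, the hexagon nut and the red loupe where they are.

Things in the scene. Friction and masses are not known exactly. Their poses are not given: they have to be found in the camera images.
- bushing_large: the largest of three flanged bushings: bare steel, a round tube (sleeve) 42 mm in outer diameter with a wider flat collar (flange) 60 mm in diameter and 10 mm thick at its foot, bore 28 mm, 48 mm tall over all; stands flange down, sleeve up; loose. Origin: centre of its underside, z up its axis
- bushing_medium: the middle of three flanged bushings: bare steel, a round tube (sleeve) 32 mm in outer diameter with a wider flat collar (flange) 48 mm in diameter and 9 mm thick at its foot, bore 18 mm, 42 mm tall over all; stands flange down, sleeve up; loose. Origin: centre of its underside, z up its axis
- bushing_small: the smallest of three flanged bushings: bare steel, a round tube (sleeve) 22 mm in outer diameter with a wider flat collar (flange) 36 mm in diameter and 8 mm thick at its foot, bore 8 mm, 36 mm tall over all; stands flange down, sleeve up; loose. Origin: centre of its underside, z up its axis
- dish_large: the largest of three shallow round grey plastic parts dishes, 90 mm outer and 82 mm inner diameter, flat floor 3 mm thick, rim 12 mm above the table, wall 4 mm; held fast to the bench, cannot be moved, but stands elsewhere each time. Origin: centre of its underside, z up
- dish_medium: the middle of three shallow round grey plastic parts dishes, 76 mm outer and 68 mm inner diameter, flat floor 3 mm thick, rim 12 mm above the table, wall 4 mm; held fast to the bench, cannot be moved, but stands elsewhere each time. Origin: centre of its underside, z up
- dish_small: the smallest of three shallow round grey plastic parts dishes, 62 mm outer and 54 mm inner diameter, flat floor 3 mm thick, rim 12 mm above the table, wall 4 mm; held fast to the bench, cannot be moved, but stands elsewhere each time. Origin: centre of its underside, z up
- spacer_tall: plain straight steel tube without a flange, 32 mm outer diameter, 20 mm bore, 45 mm tall, standing; loose, not to be moved. Origin: centre of its underside
- spacer_short: plain straight steel ring without a flange, 52 mm outer diameter, 34 mm bore, 26 mm tall, lying flat; loose, not to be moved. Origin: centre of its underside
- hex_nut: dark steel hexagon nut, 46 mm across flats, 53 mm across corners, 28 mm bore, 24 mm thick, lying flat; loose, not to be moved. Origin: centre of its underside
- loupe: small red eye loupe with a flared foot 48 mm in diameter and a silver ring with a lens on top, 34 mm tall, standing; loose, not to be moved. Origin: centre of its underside
Things that resemble listed ones, but are neither listed nor needed, are in the scene too. What is shaped like the bushing_small but orange or yellow is not meant.

How it is judged (in metres and radians):
At the end, for the whole second after the job is handed in: Each flanged bushing stands upright (within 0.08 rad), flange down, flat on the floor of the dish of its own size (origin less than 6.5 mm above the dish's underside, within 13 mm of the dish's centre: anywhere inside the rim), released and at rest (horizontal distance between bushing_large and dish_large below 0.013 m and z of bushing_large in the frame of dish_large below 0.0065 m and angle between each of bushing_large, bushing_medium, bushing_small's own z axis and vertical below 0.08 rad and linear speed of each of bushing_large, bushing_medium, bushing_small below 0.02 m/s and contact force between each of bushing_large, bushing_medium, bushing_small and the fingers below 0.05 N and horizontal distance between bushing_medium and dish_medium below 0.013 m and z of bushing_medium in the frame of dish_medium below 0.0065 m and horizontal distance between bushing_small and dish_small below 0.013 m and z of bushing_small in the frame of dish_small below 0.0065 m); the robot touches nothing.
It fails at once if a plain spacer, the hexagon nut or the loupe is shifted by more than 20 mm (distance of any of spacer_tall, spacer_short, hex_nut, loupe from where it was at the start of the episode above 0.02 m).
It fails at once if a bushing is dropped or flung: it moves faster than 0.6 m/s (a fall of about 20 mm) while the fingers do not hold it ((linear speed of bushing_large above 0.6 m/s and contact force between bushing_large and the fingers below 0.05 N) or (linear speed of bushing_medium above 0.6 m/s and contact force between bushing_medium and the fingers below 0.05 N) or (linear speed of bushing_small above 0.6 m/s and contact force between bushing_small and the fingers below 0.05 N)).
It also fails if it takes over 77 s, if anything falls off the work surface, if the arm or the gripper's body presses on something with over 40 N, if the wrist force passes 120 N, or if a joint passes its speed limit or range.

## Working session

There is one attempt and no reset: what is moved stays moved. The work goes in short steps, each a Python script; the robot and the scene stay as the last script left them, time stands still between calls to the robot, and variables do not carry over. Pictures are saved under pics/ and viewed, at most 14 in all, crops included, and the job is handed in when it is done.

```bash
mkdir -p pics; python3 - <<'E'
from bench import ctrl
import cv2
for n in("top","side"):
    cv2.imwrite(f"pics/{n}0.png",ctrl.read_camera(n)); p=ctrl.camera_params(n); print(n,p)
print(ctrl.camera_params("wrist"))
print(ctrl.current_eef_rot(),ctrl.current_t())
E
```

```text
top {'fx': 543.6585184890447, 'fy': 543.6585184890447, 'cx': 314.2814707916383, 'cy': 233.8395817988507, 'D': array([-0.10136984,  0.        ,  0.        ,  0.        ,  0.        ]), 'pose': array([[ 0.02232438,  0.98659539, -0.16165133,  0.42146802],
       [-0.99954357,  0.02531788,  0.01648183,  0.05240543],
       [ 0.02035357,  0.1612096 ,  0.98671029,  1.07172187],
       [ 0.        ,  0.        ,  0.        ,  1.        ]])}
side {'fx': 442.31847455905756, 'fy': 442.31847455905756, 'cx': 337.27134959240107, 'cy': 241.4480031061791, 'D': array([-0.01907306,  0.        ,  0.        ,  0.        ,  0.        ]), 'pose': array([[ 0.95730121,  0.12461627, -0.26085469,  0.34824068],
       [-0.28798288,  0.49004761, -0.822751  , -0.7159218 ],
       [ 0.02530305,  0.86274221,  0.50501052,  0.49289684],
       [ 0.        ,  0.        ,  0.        ,  1.        ]])}
{'fx': 364.97187265268536, 'fy': 364.97187265268536, 'cx': 319.0144588943975, 'cy': 235.15920016751787, 'D': array([-0.03613701,  0.        ,  0.        ,  0.        ,  0.        ]), 'T_tool_cam': array([[ 8.28571373e-04,  9.56622699e-01,  2.91328552e-01,
         8.07389743e-02],
       [ 9.99999651e-01, -7.62213967e-04, -3.41263845e-04,
        -5.81788085e-04],
       [-1.04406049e-04,  2.91328733e-01, -9.56622997e-01,
        -1.69925255e-01],
       [ 0.00000000e+00,  0.00000000e+00,  0.00000000e+00,
         1.00000000e+00]])}
[[-8.93012622e-01  4.50031266e-01 -5.62583309e-04]
 [ 4.50031609e-01  8.93012154e-01 -9.18816459e-04]
 [ 8.88975982e-05 -1.07369497e-03 -9.99999420e-01]] 0.1
```

View pics/top0.png

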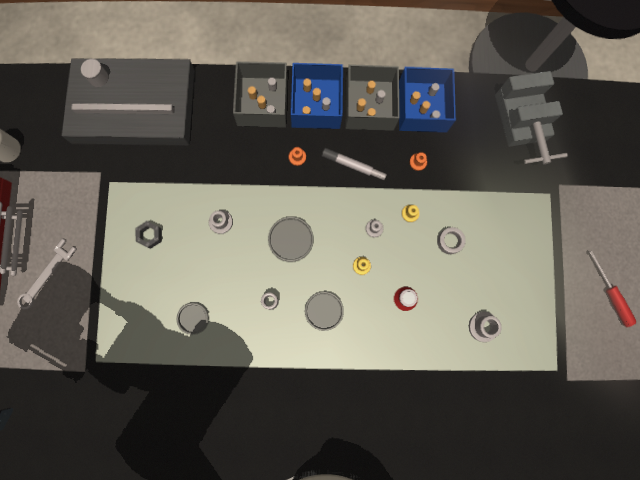

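View pics/side0.png

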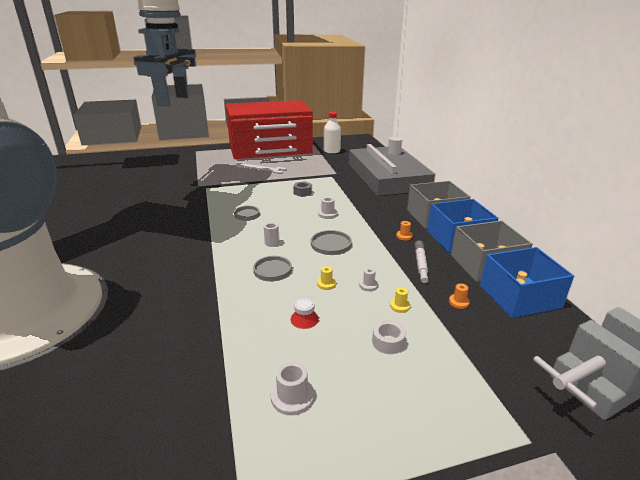

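Top view: large bushing (486,326), medium (220,221), small (375,228). Dishes: large (291,239), medium (324,310), small (193,318). Distractors: spacers (270,298) and (451,240), nut (149,234), loupe (405,298), yellow decoys (411,213) and (362,265). The side view agrees. Next I'll zoom in for precise pixels.

```bash
cat > h.py <<'E'
import numpy as np,cv2
from bench import ctrl
def ray(name,uv,z,pose=None):
    p=ctrl.camera_params(name)
    T=p["pose"] if pose is None else pose
    K=np.array([[p["fx"],0,p["cx"]],[0,p["fy"],p["cy"]],[0,0,1]])
    n=cv2.undistortPoints(np.array(uv,float).reshape(-1,1,2),K,p["D"]).reshape(-1,2)
    d=np.c_[n[:,0],-n[:,1],-np.ones(len(n))]@T[:3,:3].T
    return T[:3,3]+d*((z-T[2,3])/d[:,2])[:,None]
def project(name,P,pose=None):
    p=ctrl.camera_params(name); T=p["pose"] if pose is None else pose
    K=np.array([[p["fx"],0,p["cx"]],[0,p["fy"],p["cy"]],[0,0,1]])
    c=(np.asarray(P,float)-T[:3,3])@T[:3,:3]*[1,-1,-1]
    return cv2.projectPoints(c,np.zeros(3),np.zeros(3),K,p["D"])[0].reshape(-1,2)
def circ(c,r,z):
    a=np.linspace(0,2*np.pi,73)
    return np.c_[c[0]+r*np.cos(a),c[1]+r*np.sin(a),np.full(73,z)]
def wpose():
    T=np.eye(4);T[:3,:3]=ctrl.current_eef_rot();T[:3,3]=ctrl.current_tool_pos()
    return T@ctrl.camera_params("wrist")["T_tool_cam"]
B={"L":((486,326),.030,.010,.021,.048),"M":((220,221),.024,.009,.016,.042),"S":((375,228),.018,.008,.011,.036)}
D={"L":((291,239),.045,.041),"M":((324,310),.038,.034),"S":((193,318),.031,.027)}
E
cat > o.py <<'E'
from h import *
im=cv2.imread("pics/top0.png");tiles=[];s=6
def tile(px,curves):
    u,v=int(px[0])-22,int(px[1])-22
    t=cv2.resize(im[v:v+44,u:u+44],None,fx=s,fy=s,interpolation=cv2.INTER_CUBIC)
    t=cv2.convertScaleAbs(t,alpha=1.3)
    for P,col in curves:
        q=(project("top",P)-[u-.5,v-.5])*s-.5
        cv2.polylines(t,[q.astype(int)],True,col,1)
    return t
r1=[];r2=[]
for k,(px,rf,hf,rs,h) in B.items():
    c=ray("top",[px],hf)[0]; print("B",k,c.round(4),np.hypot(*c[:2]).round(3))
    r1.append(tile(px,[(circ(c,rf,hf),(0,0,255)),(circ(c,rs,h),(255,0,0))]))
for k,(px,ro,ri) in D.items():
    c=ray("top",[px],.012)[0]; print("D",k,c.round(4),np.hypot(*c[:2]).round(3))
    r2.append(tile(px,[(circ(c,ro,.012),(0,0,255))]))
cv2.imwrite("pics/o1.png",np.vstack([np.hstack(r1),np.hstack(r2)]))
E
python3 o.py
```

```text
B L [ 0.4207 -0.3066  0.01  ] 0.521
B M [0.6166 0.2226 0.009 ] 0.656
B S [ 0.6106 -0.0861  0.008 ] 0.617
D L [0.5836 0.0804 0.012 ] 0.589
D M [0.4462 0.0126 0.012 ] 0.446
D S [0.4243 0.2654 0.012 ] 0.5
```

View pics/o1.png

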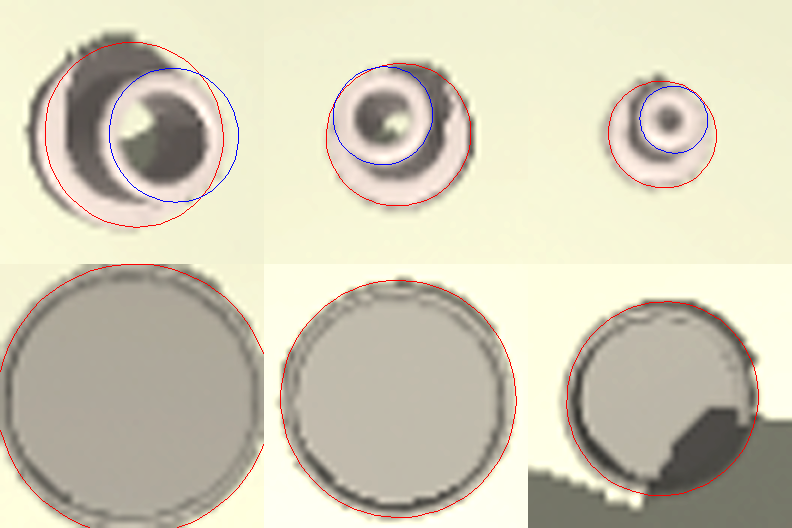

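```bash
cat >> h.py <<'E'
B["L"]=((484,326),)+B["L"][1:]; B["S"]=((374.4,228.2),)+B["S"][1:]; D["S"]=((192.6,318),)+D["S"][1:]
bpos={k:ray("top",[v[0]],v[2])[0][:2] for k,v in B.items()}
dpos={k:ray("top",[v[0]],.012)[0][:2] for k,v in D.items()}
def R(c):
    a=np.arctan2(c[1],c[0]);s,q=np.sin(a),np.cos(a)
    return np.array([[-s,q,0],[q,s,0],[0,0,-1.]])
def look(fn,curves):
    T=wpose();im=ctrl.read_camera("wrist");cv2.imwrite("pics/raw_"+fn,im)
    for P,col in curves: cv2.polylines(im,[(project("wrist",P,T)*8).astype(int)],True,col,1,cv2.LINE_AA,3)
    cv2.imwrite("pics/"+fn,im); np.save("pics/"+fn+".npy",T)
def bcurves(k,c):
    _,rf,hf,rs,h=B[k]; return [(circ(c,rf,hf),(0,0,255)),(circ(c,rs,h),(255,0,0))]
def dcurves(k,c):
    return [(circ(c,D[k][1],.012),(0,0,255)),(circ(c,D[k][2],.003),(255,0,0))]
E
python3 - <<'E'
from h import *
c=bpos["L"];print(bpos,dpos)
ctrl.goto([*c,.12],R(c)); print(ctrl.current_t(),ctrl.current_tool_pos(),ctrl.current_q())
look("wL.png",bcurves("L",c))
E
```

```text
{'L': array([ 0.42066819, -0.30258902]), 'M': array([0.61661851, 0.22262779]), 'S': array([ 0.610199  , -0.08493335])} {'L': array([0.58359935, 0.08035824]), 'M': array([0.44621214, 0.01255708]), 'S': array([0.42429793, 0.26613796])}
3.175 [ 0.42105557 -0.30218456  0.12004502] [-4.22723202e+01  2.66589125e+01  9.83847618e+01  4.33777877e-03
  5.49495271e+01 -6.60367534e+00]
```

View pics/wL.png

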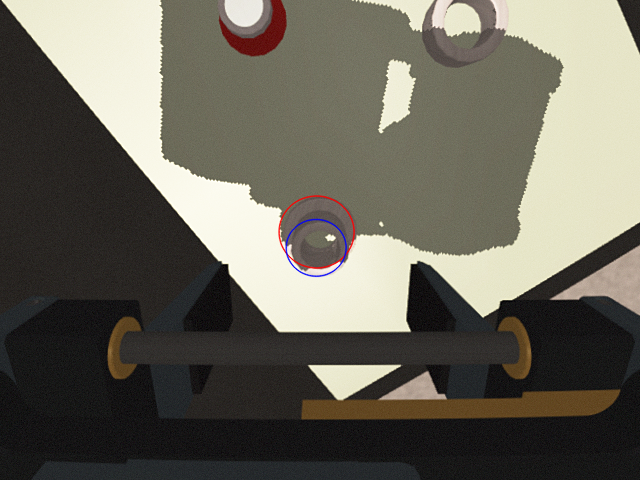

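The bushing sits within about 4 mm of the model, at around (319,243) against (316,248). Gripping it and hovering over its dish.

```bash
cat >> h.py <<'E'
def width(m): return float(np.clip(m/.091,0,1))
def pick(k,c,zg):
    d=2*B[k][3]
    ctrl.command_gripper(width(d+.034))
    ctrl.move_l([*c,zg],vel=.12,ori=R(c))
    ctrl.command_gripper(0)
    print(k,"grip mm",ctrl.current_grip_width()*91,ctrl.current_grasp_force())
    ctrl.move_l([*c,.10],vel=.15)
    print("lifted",ctrl.current_grip_width()*91,ctrl.current_grasp_force(),ctrl.current_contact_force(),ctrl.current_t())
def place(k,c,zg):
    ctrl.move_l([*c,zg+.008],vel=.12,ori=R(c))
    hit=ctrl.move_l([*c,zg-.001],vel=.02,contact_N=4)
    print("hit",hit,ctrl.current_tool_pos(),ctrl.current_contact_force())
    w=ctrl.current_grip_width()*.091
    ctrl.command_gripper(width(w+.012))
    ctrl.move_l([*c,.12],vel=.15); print("t",ctrl.current_t())
E
python3 - <<'E'
from h import *
c=bpos["L"]+[.002,.0005]
pick("L",c,.018)
d=dpos["L"]; ctrl.goto([*d,.10],R(d)); print(ctrl.current_t())
look("dL.png",dcurves("L",d))
E
```

```text
L grip mm 42.03316811956453 30.000779628753662
lifted 41.6967619657852 29.999111741781235 [-0.32704817 -0.61342631 -3.9540552 ] 6.0
7.5333
```

View pics/dL.png

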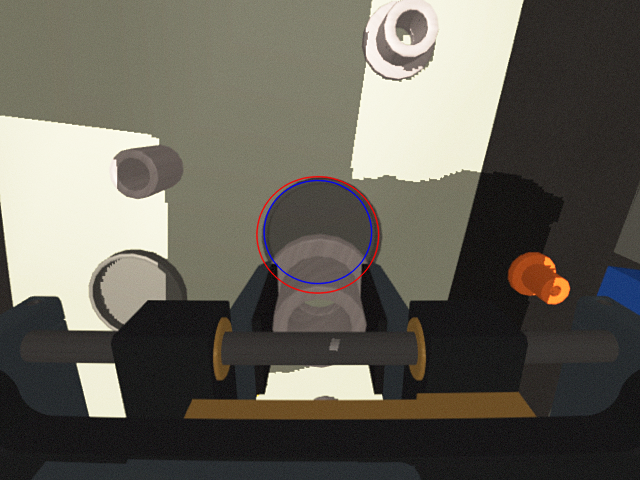

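The grip reads 41.7 mm, which matches the sleeve, and the dish overlay is within about 3 px. Placing it, then hovering over the medium bushing.

```bash
python3 - <<'E'
from h import *
place("L",dpos["L"],.018+.003)
c=bpos["M"]; ctrl.goto([*c,.12],R(c)); print(ctrl.current_t())
look("wM.png",bcurves("M",c)+dcurves("L",dpos["L"])+bcurves("L",dpos["L"]))
E
```

```text
hit True [0.58382678 0.08037304 0.02109515] [-0.12853546  0.10890076  7.99870141]
t 9.9833
10.6167
```

View pics/wM.png

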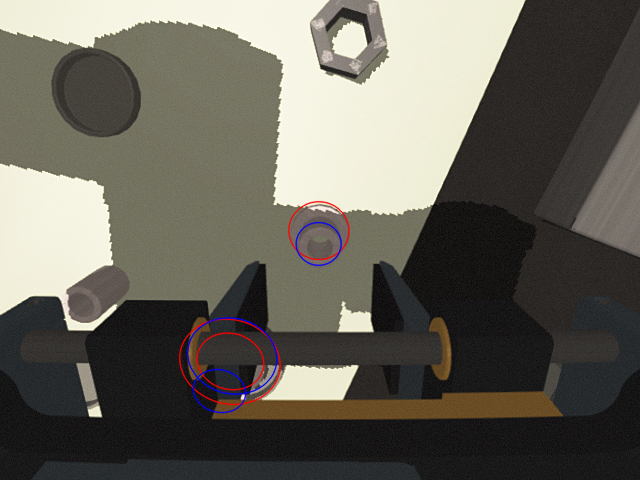

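The medium bushing is within about 2 px of the model, and the large one touched down at the expected height. Placing the medium one next.

```bash
python3 - <<'E'
from h import *
pick("M",bpos["M"],.016)
d=dpos["M"]; ctrl.goto([*d,.10],R(d))
look("dM.png",dcurves("M",d))
place("M",d,.016+.003)
c=bpos["S"]; ctrl.goto([*c,.12],R(c)); print(ctrl.current_t())
look("wS.png",bcurves("S",c))
cv2.imwrite("pics/dMwS.png",cv2.resize(np.hstack([cv2.imread("pics/dM.png")[130:370,120:520],cv2.imread("pics/wS.png")[130:370,120:520]]),None,fx=1,fy=1))
E
```

```text
M grip mm 31.065634189989233 30.000466145575047
lifted 31.193455912694617 29.99948663637042 [-0.12323213 -0.03586001 -2.71054845] 13.4417
hit True [0.44650665 0.01251393 0.01899014] [0.40606247 0.0908541  5.44746303]
t 16.9667
17.75
```

View pics/dMwS.png

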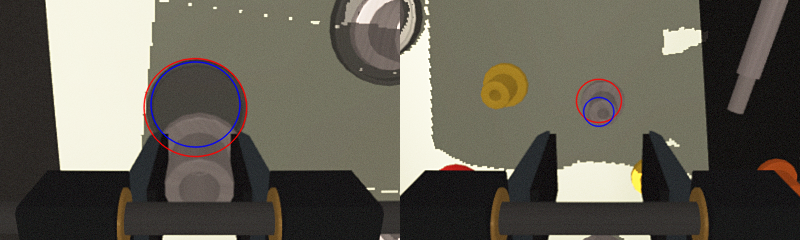

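```bash
python3 - <<'E'
from h import *
pick("S",bpos["S"],.014)
d=dpos["S"]; ctrl.goto([*d,.10],R(d))
look("dS.png",dcurves("S",d))
place("S",d,.014+.003)
ctrl.move_l([*d,.2],vel=.2)
q=ctrl.current_q(); q[0]=85; ctrl.movej(q)
im=ctrl.read_camera("top"); print(ctrl.current_t())
r=[cv2.imread("pics/dS.png")[130:370,200:440]]
r2=[]
for k in "LMS":
    u,v=project("top",[[*dpos[k],.003]])[0].astype(int)-25
    t=cv2.resize(im[v:v+50,u:u+50],(240,240),interpolation=cv2.INTER_CUBIC)
    for P,col in bcurves(k,dpos[k]):
        P=P+[0,0,.003]
        cv2.polylines(t,[((project("top",P)-[u-.5,v-.5])*4.8).astype(int)],True,col,1)
    r2.append(t)
r+=[cv2.resize(im[150:390,80:560],(480,240))]
cv2.imwrite("pics/end.png",np.vstack([np.hstack(r),np.hstack(r2)]))
E
```

```text
S grip mm 21.252409537573136 30.000603049993515
lifted 21.44006129407299 29.99950647354126 [ 1.21062748 -0.16843429 -0.85218754] 20.6083
hit True [0.424479   0.26625741 0.01707414] [-0.59081496 -0.69679266  9.11984724]
t 24.5833
26.9917
```

View pics/end.png

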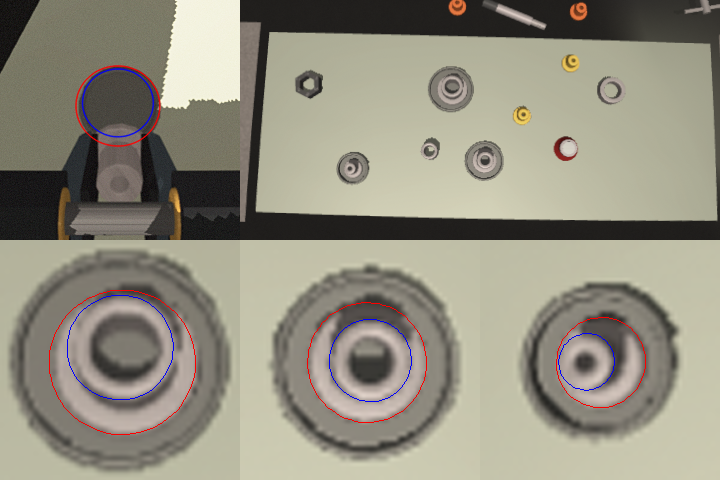

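All three bushings stand upright and flat, centred within about 2 mm in their own dishes. The other parts are where they were. Handing in.

```bash
python3 -c "
from bench import ctrl
print(ctrl.sign_off(),ctrl.current_t())"
```

```text
the job is handed in; nothing more can be done
the job is handed in; nothing more can be done
```

The job is handed in: in the last overhead picture (27.0 s) each of the three bushings stood flange down in the dish of its own size and nothing else had visibly moved, but sign-off returned no verdict.

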